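Stack the turned tote on the loaded vial tote

ROBOT

A 6-joint arm with a two-finger parallel gripper is mounted at the origin on a cart in front of the work surface, level with it; the furniture and walls round the work are solid. World frame = base frame: x ahead of the robot, y to its left, z up, the work surface at z = 0. Lengths are in m, angles in rad, forces in N, time in s.
With the tool pointing down it reaches from about 0.375 to 0.9 m from the base axis. Payload 3.1 kg.
Tool frame: the origin (TCP) lies midway between the tips of the shut fingers; the grasp point (between the pads) lies 19 mm behind it; x points along the fingers, z is the direction in which the jaws open and shut, and the axes are right-handed (so a half turn about x gives the same grasp; the last joint's range is limited). The gripper opens to 85 mm and grips with 20 to 120 N. Pads are 22 mm wide; open, the fingers measure 114 mm over their backs; the gripper's body (76 mm by 85 mm) begins 54 mm behind the grasp point. The pads swing forward as they close: fully open they stand 13 mm farther back than shut.
Start: joints at [1.05, 0.527, 1.433, -0, 1.181, -0.178], TCP at [0.21, 0.589, 0.231] pointing down, gripper open.
Joint ranges: [-3.08, 3.08], [-0.75, 2.2], [0.22, 2.44], [-1.43, 4.57], [0, 2.65], [-2.85, 2.85]. Speed limits (rad/s): [2.79, 2.79, 3.14, 3.14, 3.14, 3.14].

INTERFACE

Orientations are given as a unit quaternion [x, y, z, w].
In Python, from station import status, snapshot, camera_params, ticket gives the robot as it stands.
- The arm moves only by the tool arm_command, never from a script. Its argument "series" is a list that holds one entry, the list of rows, each a list of 4 numbers: the shift along the tool's x, y, z in mm, then the turn about the tool's x in rad. A call has 1 to 10 rows; each row shifts and turns the commanded pose from where the row before left it, along the tool's axes as they then stand; what a row does not reach is not made up. A row lasts 1/10 s, in which the tool goes at most 50 mm and 8.59 degrees, less where a joint would pass 70% of its speed; a pose out of reach is approached as far as the arm can. A call is refused whole if a number of a shift passes 50 or a number of a turn 0.15, either way. A call with a gripper value outside its range is refused whole. "jaw" is the opening in per cent of the stroke, from 0 (shut) to 100 (fully open), set as the call begins (left out, the last holds). The fingers move at their own pace and stop on an object; "force" is the grip in N (left out, the last holds). Time passes only in rows, so rows that do not move let the fingers close. It gives the time, the measured TCP pose, the force and the opening at its end, in the units of the state.
- status.sense(): the state, without advancing time (a new reading comes with each control period).
- snapshot(name): name is "scene" or "side" or "wrist"; returns the picture (420x560x3 uint8, red, green, blue); there is no depth.
- camera_params(name): a dict with "fovy" (degrees; the focal length in pixels is half the picture's height over the tangent of half this angle, whatever the lens; pixels are square), "cx", "cy" (the principal point, pixels), "extrinsics" (4x4, takes a point from camera to world coordinates); the wrist camera has in their place "mount" (4x4, takes a point from camera to tool coordinates, whose origin is the TCP and whose axes are the tool frame's). Camera axes: x right, y down, z forward; pixel columns grow to the right and rows downward; lengths in m; the calibration is good to about 2 mm. The wrist camera is an equidistant fisheye: a pixel r from the principal point sees the ray r / f radians off the axis. A picture is of the moment at which its call begins: read the wrist's pose just before it. camera_params takes no time and is no camera call.
- ticket.sign_off(): hands the job in, once; it reports no verdict.
The state is a dict: "t": time; "q": joint angles; "qd": joint speeds; "tau": joint torques, N m; "tcp_pos": TCP position; "tool_rot": TCP orientation; "force": force on the tool from outside, world axes, zero at the start; "ft_torque": the same for the moment, N m; "finger_gap": opening from 0.0 (shut) to 1.0 (fully open).
Only numpy, scipy, OpenCV 4.12 (cv2) and the standard library are available. Lean on these libraries where they do the work, as an engineer would, in place of code of your own. Each camera call takes 0.05 s, during which the arm holds its last target. There are 200 camera calls.

TASK

Stack the long empty tote on top of the long tote that holds the vials. Turn it end for end so that its label lip is at the opposite end from the label lip of the tote below and its feet sit down in the shallow rim notches: it must interlock and ride squarely above the vials, not nest. Leave the tote with the vials standing where it is, and leave the short tote alone.

Things in the scene. Friction and masses are not known exactly. Their poses are not given: they have to be found in the camera images.
- empty_tote_mid (a point): Centre of the long empty light grey tote (150 x 60 x 66 mm high, 0.16 kg, on the bench 0.28 m or more left or right of the loaded one), 33 mm above its underside. x: lengthwise to its label lip, z up. Its upright rim band (top 16 mm, 60 mm over its faces) is plain for 23 mm either side of mid-length: grip across it there, 25 mm above this point. Below, the body tapers. 4 feet, 10 mm wide, at the bottom of the long sides.
- empty_tote_label (a point): Middle of the empty tote's label lip (sloping, white card): 82 mm from its centre along its +x, 23 mm above the centre. Feet and 34 mm deep rim slots lie 58 mm towards the label and 33 mm away from it; 6 mm shallow notches, 20 mm wide, at 33 mm towards and 58 mm away. So turned end for end its feet find the lower tote's notches and it stands 60 mm above it; play about 5 mm each way.
- loaded_tote_mid (a point): Centre of the loaded tote, same long kind as the empty one (same slots, notches, lip; 0.45 kg), loose on the bench, three vials standing in it, tops 15 mm below the rim. The point is 33 mm above its underside, 33 mm below its rim; x lengthwise to its label lip, z up. Both long totes start with labels pointing to the robot (-x), within 18 degrees.
- short_tote_mid (a point): Centre of a short empty tote of the same style, only 100 mm long, not wanted here; 33 mm above its underside, x to its label lip. It stands farthest to the right of the three.

How it is judged:
At the end, for the whole second after the job is handed in: Empty long tote on the loaded one, label lips at opposite ends, turned right within 10 degrees, centred within 12 mm each way, its centre 55 to 63.5 mm above the lower centre (feet in the notches), both level within 3 degrees; loaded and short totes within 30 mm of their starts (z of empty_tote_mid in the frame of loaded_tote_mid between 0.055 and 0.0635 m and x of empty_tote_mid in the frame of loaded_tote_mid between -0.012 and 0.012 m and y of empty_tote_mid in the frame of loaded_tote_mid between -0.012 and 0.012 m and x of empty_tote_label in the frame of loaded_tote_mid below -0.07 m and angle between the x axis of empty_tote_mid and the x axis of loaded_tote_mid, either way round below 0.175 rad and angle between each of empty_tote_mid, loaded_tote_mid's own z axis and vertical below 0.06 rad and distance of each of loaded_tote_mid, short_tote_mid from where it was at the start of the episode below 0.03 m); the robot touches nothing.
It fails at once if the short tote is knocked or carried away (more than 50 mm) (distance of short_tote_mid from where it was at the start of the episode above 0.05 m).
It also fails if it takes over 38 s, if anything falls off the work surface, if the arm or the gripper's body presses on something with over 40 N, if the wrist force passes 120 N, or if a joint passes its speed limit or range.

## Working session

There is one attempt and no reset: what is moved stays moved. The work goes in short steps, Python scripts to look and compute and a tool call to move; the robot and the scene stay as the last step left them, time stands still between calls to the robot, and variables do not carry over. Pictures are saved under pics/ and viewed, about 8 in all and at most 12, crops included, and the job is handed in when it is done.

Besides the shell and the picture viewer there is one more tool, called after "Request:" by a JSON object that holds its "name" and its "arguments". arm_command: Moves the arm, as the interface text tells. Its arguments: {"type":"object","properties":{"series":{"type":"array"},"jaw":{"type":"number"},"force":{"type":"number"}},"required":["series"]}

```bash
ls; mkdir -p pics; python3 - <<'E'
from station import status, snapshot, camera_params
import cv2, numpy as np
np.set_printoptions(precision=4,suppress=True)
s=status.sense(); print(s['t'],s['tcp_pos'],s['tool_rot'],s['finger_gap'])
for n in ('scene','side','wrist'):
    c=camera_params(n); print(n,{k:(np.array(v)) for k,v in c.items()})
    cv2.imwrite(f'pics/{n}0.png',snapshot(n)[:,:,::-1])
E
```

```text
pics
0.0 [0.2097 0.588  0.2303] [-0.4077  0.5787  0.4071  0.5772] 0.9966268561070736
scene {'fovy': array(45.8179), 'cx': array(275.7586), 'cy': array(207.0857), 'extrinsics': array([[ 0.5823, -0.3609,  0.7285, -0.3613],
       [-0.813 , -0.2515,  0.5252, -0.722 ],
       [-0.0063, -0.8981, -0.4398,  0.5815],
       [ 0.    ,  0.    ,  0.    ,  1.    ]])}
side {'fovy': array(48.5215), 'cx': array(285.585), 'cy': array(211.5556), 'extrinsics': array([[ 0.9996, -0.0247,  0.0111,  0.4636],
       [-0.0248, -0.6674,  0.7443, -1.1163],
       [-0.011 , -0.7443, -0.6677,  0.9922],
       [ 0.    ,  0.    ,  0.    ,  1.    ]])}
wrist {'fovy': array(65.7065), 'cx': array(280.6902), 'cy': array(213.1142), 'mount': array([[-0.0001, -0.2915,  0.9566, -0.1433],
       [ 0.0008, -0.9566, -0.2915,  0.0747],
       [ 1.    ,  0.0007,  0.0003, -0.0007],
       [ 0.    ,  0.    ,  0.    ,  1.    ]])}
```

View pics/scene0.png

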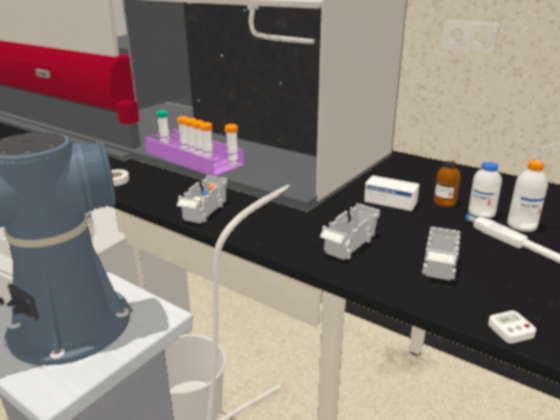

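View pics/side0.png

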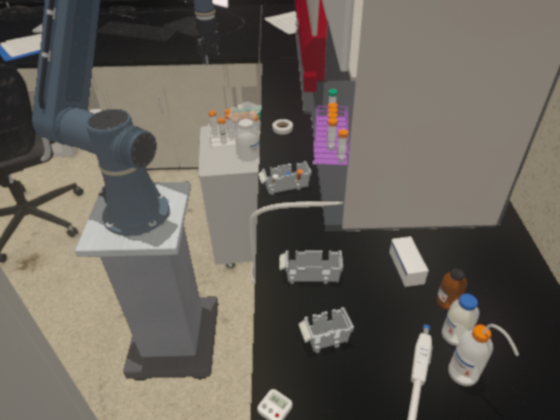

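Scene: loaded tote near (205,197), long empty one near (350,232), short one near (442,252). Side: (287,177), (313,266), (327,328). A white curved tube (tip at scene (288,186), side (340,205)) stands between the two long totes. I'll look at enlarged crops.

```bash
cat > h.py <<'E'
import numpy as np, cv2
from station import status, snapshot, camera_params
from scipy.spatial.transform import Rotation as R
np.set_printoptions(precision=4,suppress=True)
def f(c): return 210/np.tan(np.radians(c['fovy'])/2)
def ray(n,u,v):
    c=camera_params(n);E=np.array(c['extrinsics']);d=np.array([(u-c['cx'])/f(c),(v-c['cy'])/f(c),1])
    return E[:3,3],E[:3,:3]@d/np.linalg.norm(d)
def onplane(n,u,v,z):
    o,d=ray(n,u,v);return o+d*(z-o[2])/d[2]
def tri(a,b):  # a=scene px, b=side px
    o1,d1=ray('scene',*a);o2,d2=ray('side',*b)
    s=np.linalg.lstsq(np.c_[d1,-d2],o2-o1,rcond=None)[0]
    p,q=o1+d1*s[0],o2+d2*s[1];return (p+q)/2,np.linalg.norm(p-q)
def wT(s):
    c=camera_params('wrist');T=np.eye(4);T[:3,:3]=R.from_quat(s['tool_rot']).as_matrix();T[:3,3]=s['tcp_pos']
    return T@np.array(c['mount']),c
def wplane(s,u,v,z):
    T,c=wT(s);x,y=u-c['cx'],v-c['cy'];r=np.hypot(x,y);th=r/f(c)
    d=T[:3,:3]@np.array([np.sin(th)*x/r,np.sin(th)*y/r,np.cos(th)]);o=T[:3,3];return o+d*(z-o[2])/d[2]
def wproj(s,p):
    T,c=wT(s);q=np.linalg.inv(T)@np.r_[p,1];r=np.hypot(q[0],q[1]);th=np.arctan2(r,q[2])
    return c['cx']+f(c)*th*q[0]/r,c['cy']+f(c)*th*q[1]/r
E
python3 - <<'E'
from h import *
a=cv2.imread('pics/scene0.png')[160:290,150:480];b=cv2.imread('pics/side0.png')[130:360,240:460]
A=cv2.resize(a,None,fx=2.4,fy=2.4,interpolation=cv2.INTER_CUBIC)
cv2.imwrite('pics/a.png',A)
cv2.imwrite('pics/b.png',cv2.resize(b,None,fx=2.6,fy=2.6,interpolation=cv2.INTER_CUBIC))
for n,c in (('loaded',((205,197),(287,177))),('empty',((350,232),(313,266))),('short',((442,252),(327,328))),('tubetip',((288,186),(340,205)))): print(n,*tri(*c))
E
```

```text
loaded [0.4887 0.1205 0.0351] 0.003939346999799686
empty [ 0.5487 -0.2732  0.0293] 0.006630331375628127
short [ 0.5676 -0.4787  0.0382] 0.00745265039561216
tubetip [ 0.6479 -0.036   0.0458] 0.0018556572605604382
```

View pics/a.png

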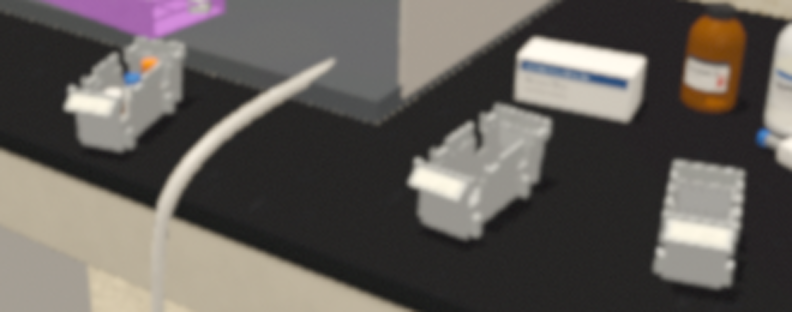

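View pics/b.png

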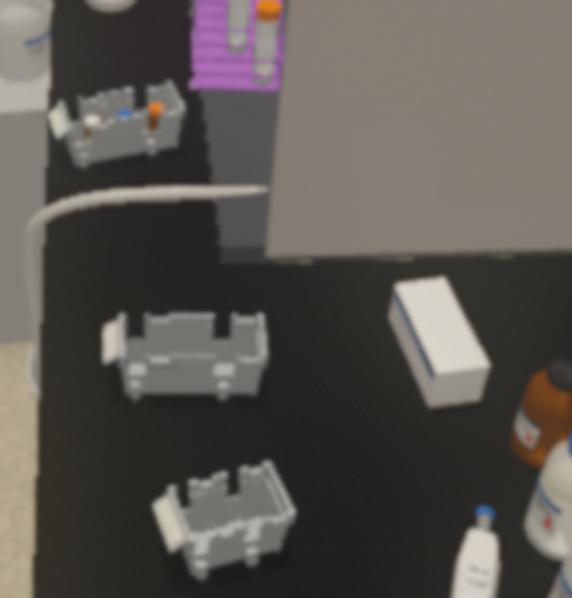

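```bash
python3 - <<'E'
from h import *
s=status.sense();print(s['t'],s['q']);M=R.from_quat(s['tool_rot']).as_matrix();print(M)
print('tool y heading',np.arctan2(M[1,1],M[0,1]),'z',np.arctan2(M[1,2],M[0,2]))
A=lambda x,y:(150+x/2.4,160+y/2.4)
B=lambda x,y:(240+x/2.6,130+y/2.6)
print('hood base corner',onplane('scene',*A(378,123),0),'side panel corner',onplane('side',*B(268,254),0.02))
print('tube left edge',tri(A(160,210),B(35,215)))
# empty: lip middle and far end-wall rim middle
for n,pts in dict(empty=(((437,182),(109,340)),((515,115),(262,335))),loaded=(((90,104),(58,120)),((160,42),(178,100))),short=(((700,235),(168,523)),((708,168),(280,487)))).items():
    l=tri(A(*pts[0][0]),B(*pts[0][1]));r=tri(A(*pts[1][0]),B(*pts[1][1]))
    d=l[0]-r[0];print(n,'lip',l,'end',r,'yaw',np.degrees(np.arctan2(d[1],d[0])),'len',np.linalg.norm(d[:2]))
E
```

```text
0.15 [ 1.0495  0.5283  1.4336  0.      1.1814 -0.1785]
[[-0.0009 -0.9418  0.3361]
 [-0.0014  0.3361  0.9418]
 [-1.      0.0003 -0.0016]]
tool y heading 2.7987760100690227 z 1.2279802174865182
hood base corner [ 0.629  -0.1102  0.    ] side panel corner [ 0.6505 -0.1116  0.02  ]
tube left edge (array([ 0.3775, -0.0106, -0.013 ]), np.float64(0.0173603471376866))
empty lip (array([ 0.4644, -0.2741,  0.057 ]), np.float64(0.0035050756268782046)) end (array([ 0.6227, -0.2727,  0.0586]), np.float64(0.001429153450228213)) yaw -179.49285214577216 len 0.15838047779988912
loaded lip (array([0.4073, 0.102 , 0.0546]), np.float64(0.005295062482109183)) end (array([0.5609, 0.1399, 0.0581]), np.float64(0.002537193380457434)) yaw -166.13023721637225 len 0.15827695323131638
short lip (array([ 0.513 , -0.4954,  0.0559]), np.float64(0.0039353660693609675)) end (array([ 0.6169, -0.4658,  0.0634]), np.float64(0.004580489732367967)) yaw -164.0952603476054 len 0.10806166424327487
```

Request:
{"name": "arm_command", "arguments": {"series": [[[0,0,0,-0.115],[0,0,0,-0.115],[0,0,0,-0.113],[3,-17,-43,0],[3,-17,-43,0],[3,-17,-43,0],[3,-17,-43,0],[3,-17,-43,0],[3,-17,-43,0],[3,-17,-43,0]]], "jaw": 100}}

```text
t: 1.15
tcp_pos: [0.3294, 0.286, 0.2102]
tool_rot: [0.5, -0.5, -0.5, -0.5]
force: [1.9, -0.0, -0.2]
finger_gap: 1.003
```

Request:
{"name": "arm_command", "arguments": {"series": [[[3,-17,-43,0],[3,-17,-43,0],[3,-17,-43,0],[3,-17,-43,0],[3,-17,-43,0],[3,-17,-43,0],[3,-17,-43,0],[3,-17,-43,0],[3,-17,-43,0],[3,-17,-43,0]]]}}

```text
t: 2.15
tcp_pos: [0.4994, -0.1443, 0.18]
tool_rot: [-0.5, 0.5, 0.5, 0.5]
force: [1.1, -0.2, -0.2]
finger_gap: 0.998
```

Request:
{"name": "arm_command", "arguments": {"series": [[[3,-17,-43,0],[3,-17,-43,0],[3,-17,-43,0],[0,0,0,0]]]}}

```text
t: 2.55
tcp_pos: [0.5527, -0.2781, 0.1709]
tool_rot: [-0.501, 0.501, 0.497, 0.501]
force: [-0.3, 0.3, 0.8]
finger_gap: 0.999
```

```bash
python3 - <<'E'
from h import *
s=status.sense();print(s['t'],s['tcp_pos'],s['force'],s['q']);M=R.from_quat(s['tool_rot']).as_matrix();print(M)
im=snapshot('wrist')[:,:,::-1].copy();cv2.imwrite('pics/w1.png',im)
E
```

```text
2.55 [ 0.5527 -0.2781  0.1709] [-0.3217  0.3331  0.7542] [-0.6459  0.5878  1.5111 -0.0015  1.0365 -2.2116]
[[ 0.0041 -1.      0.0043]
 [-0.0047  0.0043  1.    ]
 [-1.     -0.0042 -0.0047]]
```

View pics/w1.png

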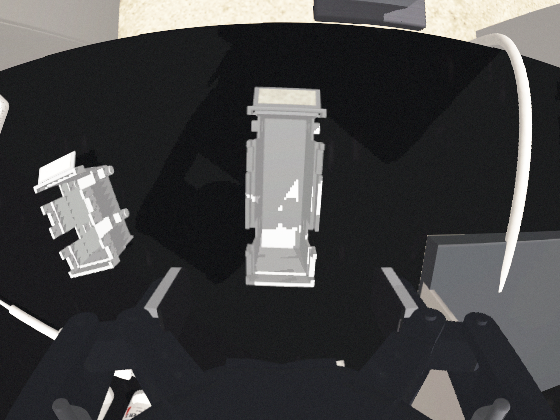

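Wrist view: label at the top (287,97); the end-wall bar by the label runs from (247,110) to (326,112), and the far end from (247,285) to (315,285). The short tote is at left, around (85,215).

```bash
python3 - <<'E'
from h import *
s=status.sense()
for p in [(247,285),(315,285),(247,190),(323,190),(247,112),(326,113)]: print(p,wplane(s,*p,.066))
print('lip mid z.056',wplane(s,287,97,.056))
print('side: hood base',[onplane('side',240+x/2.6,130+y/2.6,0)for x,y in((222,260),(207,130))])
im=cv2.imread('pics/w1.png')[75:300,225:345]
cv2.imwrite('pics/w1c.png',cv2.resize(im,None,fx=2.6,fy=2.6,interpolation=cv2.INTER_CUBIC))
E
```

```text
(247, 285) [ 0.6172 -0.3045  0.066 ]
(315, 285) [ 0.6173 -0.2451  0.066 ]
(247, 190) [ 0.5326 -0.3013  0.066 ]
(323, 190) [ 0.5327 -0.2417  0.066 ]
(247, 112) [ 0.472  -0.3001  0.066 ]
(326, 113) [ 0.4727 -0.2406  0.066 ]
lip mid z.056 [ 0.4603 -0.2698  0.056 ]
side: hood base [array([ 0.5993, -0.0991,  0.    ]), array([0.6013, 0.148 , 0.    ])]
```

View pics/w1c.png

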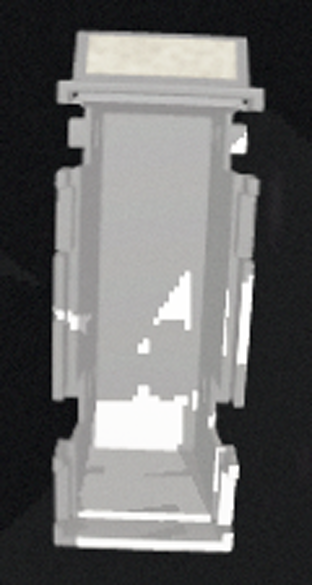

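Request:
{"name": "arm_command", "arguments": {"series": [[[10,9.7,6,0.026],[30,0,0,0],[30,0,0,0],[20,0,0,0],[0,0,0,0],[0,0,0,0]]]}}

```text
t: 3.2
tcp_pos: [0.5402, -0.2642, 0.0814]
tool_rot: [-0.493, 0.506, 0.494, 0.506]
force: [0.3, -0.4, 1.3]
finger_gap: 1.0
```

```bash
python3 - <<'E'
from h import *
s=status.sense();print(s['t'],s['tcp_pos'],s['force']);M=R.from_quat(s['tool_rot']).as_matrix();print(M)
E
```

```text
3.2 [ 0.5402 -0.2642  0.0814] [ 0.254  -0.3697  1.2988]
[[-0.001  -0.9997  0.025 ]
 [ 0.0009  0.025   0.9997]
 [-1.      0.001   0.0009]]
```

Request:
{"name": "arm_command", "arguments": {"series": [[[0,-2.5,-8,0.006],[0,0,0,0],[20,0,0,0],[20,0,0,0],[7,0,0,0],[0,0,0,0],[0,0,0,0]]]}}

```text
t: 3.9
tcp_pos: [0.5434, -0.2738, 0.0352]
tool_rot: [-0.492, 0.508, 0.491, 0.508]
force: [0.7, -0.4, 0.1]
finger_gap: 1.002
```

Request:
{"name": "arm_command", "arguments": {"series": [[[0,0,0,0],[0,0,0,0],[0,0,0,0],[0,0,0,0],[0,0,0,0],[0,0,0,0]]], "jaw": 0, "force": 35}}

```text
t: 4.5
tcp_pos: [0.5436, -0.274, 0.0355]
tool_rot: [-0.493, 0.508, 0.491, 0.508]
force: [-0.8, -0.2, 5.7]
finger_gap: 0.694
```

Request:
{"name": "arm_command", "arguments": {"series": [[[-10,0,0,0],[-20,0,0,0],[-25,0,0,0],[-25,0,0,0],[-25,0,0,0],[-25,0,0,0],[-15,0,0,0],[-5,0,0,0],[0,0,0,0]]]}}

```text
t: 5.4
tcp_pos: [0.5428, -0.2732, 0.1849]
tool_rot: [-0.492, 0.508, 0.492, 0.508]
force: [0.5, -0.5, -1.4]
finger_gap: 0.696
```

```bash
python3 - <<'E'
from h import *
s=status.sense();print(s['t'],s['tcp_pos'],s['force'],s['q'])
print(R.from_quat(s['tool_rot']).as_matrix())
cv2.imwrite('pics/w2.png',snapshot('wrist')[:,:,::-1])
E
```

```text
5.4 [ 0.5428 -0.2732  0.1849] [ 0.5449 -0.5011 -1.4013] [-0.6501  0.5585  1.5241  0.0001  1.0583 -2.1892]
[[ 0.0006 -0.9995  0.0317]
 [-0.0004  0.0317  0.9995]
 [-1.     -0.0006 -0.0004]]
```

View pics/w2.png

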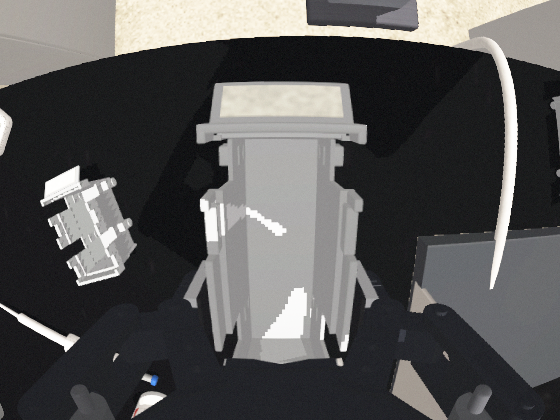

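Tote is held squarely and level: gap 59 mm, lip at (282,102). Next I carry it part-way and look at the loaded tote from beside it.

Request:
{"name": "arm_command", "arguments": {"series": [[[0,10,20,0],[0,10,30,0],[0,10,30,0],[0,10,35,0],[0,10,35,0],[0,10,30,0],[0,10,22,0],[0,6,11,0],[0,0,0,0],[0,0,0,0]]]}}

```text
t: 6.45
tcp_pos: [0.4742, -0.0588, 0.1841]
tool_rot: [-0.492, 0.508, 0.492, 0.508]
force: [0.3, 0.1, -0.6]
finger_gap: 0.698
```

```bash
python3 - <<'E'
from h import *
s=status.sense();print(s['t'],s['tcp_pos'],s['force'],s['finger_gap'])
print(R.from_quat(s['tool_rot']).as_matrix())
im=snapshot('wrist')[:,:,::-1];cv2.imwrite('pics/w3.png',im)
cv2.imwrite('pics/w3c.png',cv2.resize(im[40:340,300:560],None,fx=2,fy=2,interpolation=cv2.INTER_CUBIC))
E
```

```text
6.45 [ 0.4742 -0.0588  0.1841] [ 0.3009  0.0551 -0.6331] 0.6976949516056272
[[ 0.0005 -0.9995  0.0316]
 [-0.0007  0.0316  0.9995]
 [-1.     -0.0005 -0.0006]]
```

View pics/w3c.png

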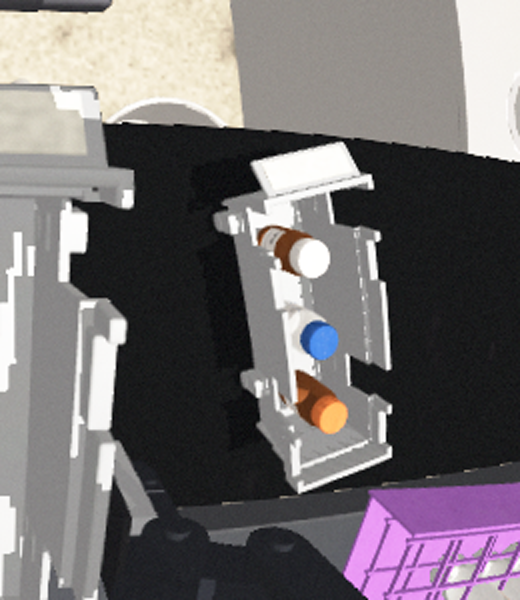

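Crop: far-end rim corners are at (301,492) and (391,457), the right rim's outer edge runs (381,240) to (389,365), the label bar's right end is at (373,180), and the lip spans (255,165)–(355,170).

```bash
python3 - <<'E'
from h import *
s=status.sense()
C=lambda x,y:(300+x/2,40+y/2)
P={n:wplane(s,*C(*p),z) for n,p,z in (('farL',(300,490),.066),('farR',(391,457),.066),('rim1',(381,240),.066),('rim2',(389,365),.066),('barR',(374,180),.066),('lipmid',(305,167),.056))}
for k,v in P.items(): print(k,v[:2])
print('width',np.linalg.norm(P['farL']-P['farR']))
fm=(P['farL']+P['farR'])/2; d=P['farR']-P['rim1'];d2=P['farR']-P['barR'];d3=fm-P['lipmid'];w=P['farR']-P['farL']
for e in (d,d2,d3):print(np.degrees(np.arctan2(e[1],e[0])),np.linalg.norm(e[:2]))
print('from width',np.degrees(np.arctan2(w[1],w[0]))-90)
for a in (13,14,15):
    u=np.array([np.cos(np.radians(a)),np.sin(np.radians(a))]); print(a,'ctr far',fm[:2]-.075*u,'lip',P['lipmid'][:2]+.082*u)
# held tote lip, in tool coords, from w2 pose
import copy
q=dict(tcp_pos=[.5428,-.2732,.1849],tool_rot=s['tool_rot'])
p=wplane(q,282,102,.205);M=R.from_quat(s['tool_rot']).as_matrix();print('held lip in tool',M.T@(p-q['tcp_pos']))
E
```

```text
farL [0.5616 0.1104]
farR [0.5484 0.1672]
rim1 [0.4337 0.1381]
rim2 [0.496 0.153]
barR [0.4058 0.1316]
lipmid [0.4026 0.0983]
width 0.058275479025693015
14.240565631478015 0.11836964844440706
14.015367190631352 0.14696878109691294
14.874130624090942 0.15772072310332583
from width 13.048572722722128
13 ctr far [0.4819 0.1219] lip [0.4825 0.1167]
14 ctr far [0.4822 0.1206] lip [0.4821 0.1181]
15 ctr far [0.4826 0.1194] lip [0.4818 0.1195]
held lip in tool [-0.0202  0.0805 -0.    ]
```

Request:
{"name": "arm_command", "arguments": {"series": [[[0,0,0,0.143],[0,0,0,0.143],[0,0,0,0.143],[0,0,0,0.143],[0,0,0,0.143],[0,0,0,0.143],[0,0,0,0.143],[0,0,0,0.143],[0,0,0,0.143],[0,0,0,0.143]]]}}

```text
t: 7.5
tcp_pos: [0.4746, -0.0597, 0.1843]
tool_rot: [-0.036, 0.706, 0.036, 0.707]
force: [-0.3, 0.1, -1.0]
finger_gap: 0.694
```

Request:
{"name": "arm_command", "arguments": {"series": [[[0,0,0,0.143],[0,0,0,0.143],[0,0,0,0.143],[0,0,0,0.143],[0,0,0,0.143],[0,0,0,0.143],[0,0,0,0.143],[0,0,0,0.143],[0,0,0,0.143],[0,0,0,0.143]]]}}

```text
t: 8.5
tcp_pos: [0.4746, -0.0597, 0.1843]
tool_rot: [0.436, 0.556, -0.436, 0.557]
force: [0.1, 0.2, -0.7]
finger_gap: 0.693
```

Request:
{"name": "arm_command", "arguments": {"series": [[[0,0,0,0],[0,0,0,0]]]}}

```text
t: 8.7
tcp_pos: [0.4742, -0.0591, 0.1843]
tool_rot: [0.433, 0.559, -0.433, 0.559]
force: [0.3, 0.5, -2.0]
finger_gap: 0.699
```

```bash
cat > go.py <<'E'
from h import *
def rep(t,phi):
    s=status.sense();M=R.from_quat(s['tool_rot']).as_matrix();print('t',s['t'],'tcp',np.array(s['tcp_pos']),'F',np.array(s['force']),'gap',s['finger_gap'])
    print('tilt',M[:,0],'shift tool mm',M.T@(np.array(t)-s['tcp_pos'])*1000,'turn',np.arctan2(M[1,2],M[0,2])-phi)
E
python3 -c "
from go import *
rep([.484,.120,.184],-1.323)"
```

```text
t 8.7 tcp [ 0.4742 -0.0591  0.1843] F [ 0.3426  0.5089 -1.9733] gap 0.6990233254461609
tilt [ 0.0005 -0.0003 -1.    ] shift tool mm [   0.2065   54.0994 -170.9813] turn 0.0037063041569487254
```

Request:
{"name": "arm_command", "arguments": {"series": [[[0,5,-16,0.004],[0,8,-25,0],[0,10,-30,0],[0,10,-32,0],[0,8,-28,0],[0,7,-21,0],[0,4,-13,0],[0,2,-6,0],[0,0,0,0],[0,0,0,0]]]}}

```text
t: 9.7
tcp_pos: [0.4844, 0.1202, 0.1843]
tool_rot: [0.435, 0.557, -0.435, 0.558]
force: [0.1, -0.4, -1.0]
finger_gap: 0.696
```

```bash
python3 -c "
from go import *
rep([.484,.120,.1],-1.323)
cv2.imwrite('pics/w4.png',snapshot('wrist')[:,:,::-1])
a=snapshot('side')[120:280,200:400,::-1];cv2.imwrite('pics/s4.png',cv2.resize(a,None,fx=3,fy=3,interpolation=cv2.INTER_CUBIC))"
```

```text
t 9.7 tcp [0.4844 0.1202 0.1843] F [ 0.0583 -0.4089 -0.9911] gap 0.6961760021029922
tilt [-0.0001 -0.0005 -1.    ] shift tool mm [84.2539 -0.4178  0.0353] turn -0.002083732568751051
```

View pics/w4.png

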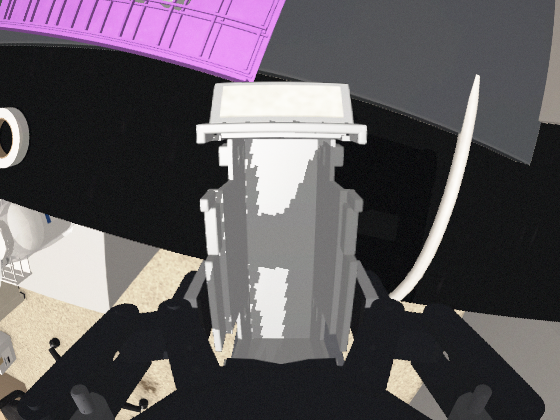

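The lower tote is hidden under the held one, whose label now points to +x. The pose matches the target, so I descend.

Request:
{"name": "arm_command", "arguments": {"series": [[[15,-0.4,0,-0.002],[20,0,0,0],[20,0,0,0],[15,0,0,0],[8,0,0,0],[0,0,0,0],[0,0,0,0]]]}}

```text
t: 10.5
tcp_pos: [0.4844, 0.1205, 0.1066]
tool_rot: [0.435, 0.558, -0.434, 0.558]
force: [-0.2, -0.1, -1.3]
finger_gap: 0.701
```

Request:
{"name": "arm_command", "arguments": {"series": [[[1.5,0,0,0],[1.5,0,0,0],[1.5,0,0,0],[1.5,0,0,0],[1,0,0,0],[1,0,0,0],[1,0,0,0],[0,0,0,0],[0,0,0,0]]]}}

```text
t: 11.4
tcp_pos: [0.4839, 0.1208, 0.0973]
tool_rot: [0.434, 0.558, -0.434, 0.558]
force: [0.3, 0.4, -2.6]
finger_gap: 0.692
```

```bash
python3 -c "
from go import *
rep([.484,.120,.0955],-1.323)
a=snapshot('side')[120:280,200:400,::-1];a=cv2.resize(a,None,fx=3,fy=3,interpolation=cv2.INTER_CUBIC);cv2.imwrite('pics/s5.png',a)"
```

```text
t 11.4 tcp [0.4839 0.1208 0.0973] F [ 0.2717  0.38   -2.5823] gap 0.6917265396997525
tilt [-0.0001  0.     -1.    ] shift tool mm [ 1.7637 -0.1057  0.8339] turn -5.793796236375215e-05
```

View pics/s5.png

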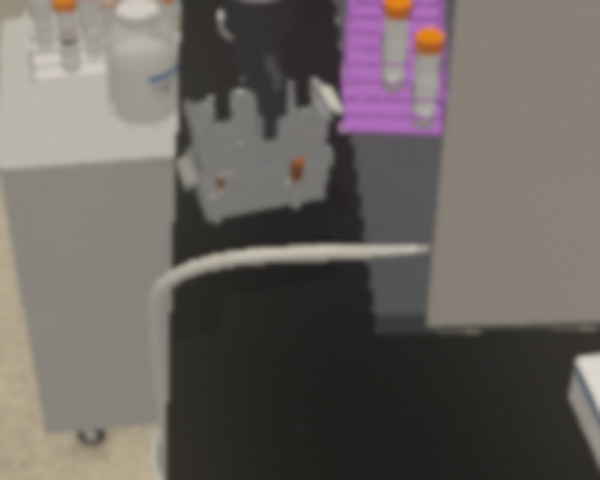

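The stack looks aligned: upper lip at (325,95), lower lip at (188,170). It is already below rim level with no contact force, so the feet are in the notches. I lower to contact.

Request:
{"name": "arm_command", "arguments": {"series": [[[1,0,0,0],[1,0,0,0],[0,0,0,0],[0,0,0,0]]]}}

```text
t: 11.85
tcp_pos: [0.4841, 0.1208, 0.0954]
tool_rot: [0.434, 0.558, -0.434, 0.558]
force: [-0.1, 0.1, 0.7]
finger_gap: 0.694
```

Request:
{"name": "arm_command", "arguments": {"series": [[[1,0,0,0],[0,0,0,0],[0,0,0,0]]]}}

```text
t: 12.15
tcp_pos: [0.4841, 0.1209, 0.0953]
tool_rot: [0.435, 0.558, -0.434, 0.558]
force: [-1.4, 0.1, 7.9]
finger_gap: 0.695
```

Contact at z = 0.0953, where the seated height predicts 0.0955. I release and back off.

Request:
{"name": "arm_command", "arguments": {"series": [[[0,0,0,0],[0,0,0,0],[0,0,0,0],[0,0,0,0],[0,0,0,0],[0,0,0,0]]], "jaw": 100}}

```text
t: 12.75
tcp_pos: [0.4839, 0.1208, 0.0942]
tool_rot: [0.434, 0.558, -0.434, 0.558]
force: [0.1, -0.2, 0.4]
finger_gap: 1.001
```

Request:
{"name": "arm_command", "arguments": {"series": [[[-10,0,0,0],[-15,0,0,0],[-20,0,0,0],[-25,0,0,0],[-25,0,0,0],[-15,0,0,0],[-5,0,0,0],[0,0,0,0],[0,0,0,0]]]}}

```text
t: 13.65
tcp_pos: [0.4833, 0.1208, 0.2088]
tool_rot: [0.434, 0.558, -0.435, 0.558]
force: [-0.8, -0.2, -0.9]
finger_gap: 1.004
```

```bash
python3 -c "
from go import *
rep([.484,.120,.0955],-1.323)
cv2.imwrite('pics/w6.png',snapshot('wrist')[:,:,::-1])
a=snapshot('side')[120:230,230:350,::-1];a=cv2.resize(a,None,fx=3,fy=3,interpolation=cv2.INTER_CUBIC)
b=snapshot('scene')[130:240,150:270,::-1];b=cv2.resize(b,None,fx=3,fy=3,interpolation=cv2.INTER_CUBIC);cv2.imwrite('pics/s6.png',np.hstack([a,b]))"
```

```text
t 13.65 tcp [0.4833 0.1208 0.2088] F [-0.7706 -0.2429 -0.8593] gap 1.003792638314465
tilt [-0.0013 -0.     -1.    ] shift tool mm [113.3317   0.605    0.991 ] turn -6.791019858654046e-05
```

View pics/w6.png

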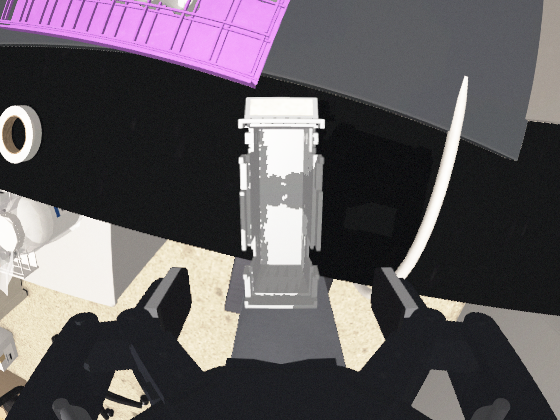

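View pics/s6.png

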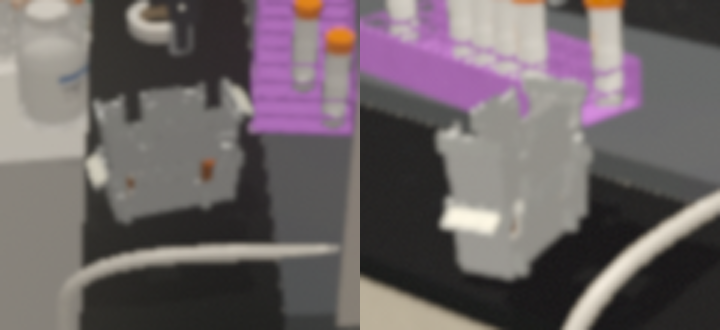

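Stack stands: upper label at (281,107), end bar (240–324,123), far rim (245,306)–(319,305); side view shows the lips at opposite ends. One numeric check, then hand in.

```bash
python3 -c "
from h import *
from station import ticket
s=status.sense()
P=[wplane(s,u,v,.126) for u,v in ((245,307),(319,306),(241,194),(323,192),(240,123),(324,123))]
a,b,c=[(P[i]+P[i+1])/2 for i in (0,2,4)];d=c-a
print([np.linalg.norm(P[i]-P[i+1]) for i in (0,2,4)],np.degrees(np.arctan2(d[1],d[0])),np.linalg.norm(d[:2]))
print('upper ctr',a[:2]+.075*d[:2]/np.linalg.norm(d[:2]))
# lower lip and upper lip, side and scene crops
lo=tri((150+(472-360)/3,130+218/3),(230+97/3,120+169/3));print('lower lip',lo)
print(ticket.sign_off())"
```

```text
[np.float64(0.061042223197172854), np.float64(0.05877874999579039), np.float64(0.05782560558536448)] 14.29991512262322 0.14549525449920836
upper ctr [0.4828 0.1193]
lower lip (array([0.4073, 0.1015, 0.0555]), np.float64(0.0031169668515214984))
the job is handed in; nothing more can be done
None
```

The long empty tote is stacked end for end on the loaded tote and the job is handed in, at about 13.7 s of the 38 s allowed. I gripped it across its plain rim, turned it about 164° in the air and lowered it until it made contact. I then released it and raised the gripper about 0.11 m clear.

**Seating:** It went below rim level without resistance. Contact came with the tool at z = 0.0953 m; feet fully in the notches predicted 0.0955 m.

**Position:** The upper tote's centre is at (0.483, 0.119) m with its axis at 14.3°. The loaded tote measured about (0.4825, 0.120) m and 14.2° before stacking. The label lips are at opposite ends.

**Loaded tote:** Its lip was at (0.407, 0.102) m both before and after, so it did not move noticeably.

**Checks that fell short:**
- **Apparent rim width:** it ran from 61 mm at one end to 58 mm at the other (true value 60 mm). That could be pixel error or a slight tilt of up to about 3°; I did not measure the level separately, though the side and scene views looked level.
- **Short tote:** I never went near it, but took no final measurement of it.

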